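Shim the rocking clay scale

TASK

The clay scale rocks because the foot at its near left corner, as seen from the robot, is screwed in too short. With the fingertips push the loose wooden wedge along the table, thin end first, squarely under that foot until the scale stands level and no longer rocks, with the foot resting on the wedge; then take the hand away. Only touch and push the wedge, never lift or pick it up, do not touch or shove the scale, and leave everything else where it is.

Things in the scene. Friction and masses are not known exactly. Their poses are not given: they have to be found in the camera images.
- scale: grey bench scale, 3.6 kg (+-15 %), loose on four domed rubber feet. Origin: under its centre, on the table plane when level; z up, x away from the robot (display end), y to its left. Housing 220 x 250 mm in x, y, from 30 to 66 mm up; display housing out to x = 162, up to 72 mm. Feet under round lugs (42 mm across, from 30 to 43 mm up) at x = +-120, y = +-140 mm; all but one reach z = 0
- low_foot_tip (a point): lowest point of the short foot, a black rubber dome of 18 mm radius under the scale's lug at its x = -120, y = +140 mm, 6 to 9 mm shorter than the others: at the start the scale leans onto it by 0.03 to 0.05 rad, about the diagonal through its two neighbour feet. Its steel bolt stands higher above the lug than the other three
- scale_pan (a point): centre of the top of the scale's square steel pan (200 x 230 mm), 66 mm up. While the scale leans, only some 2 N rests on the short foot, and the wedge goes in at 2 to 7 N of push; once it is level that corner takes up to half the scale's weight, the push rises to 10 N or more and the whole scale starts to slide away instead
- wedge: plain brown wooden wedge, loose on the table to the left of the scale, roughly pointing at the short foot: 130 mm long, 50 mm wide, flat underside, about 50 g. Origin: centre of its underside; x along its length to the thin end, z up. It stays put by friction when let go
- wedge_tip (a point): middle of the wedge's thin end, at its underside (wedge x = +65 mm); 2 mm thick there, and the top slopes up evenly to the blunt end. With the scale level the foot presses 32 to 57 mm back from this end, where the wedge is as thick as the foot is short
- wedge_tail (a point): middle of the upright blunt end face, at the underside (wedge x = -65 mm); this face is 18 mm high and 50 mm wide: push here
- pinch_pot: dark unfired-clay pinch pot, open cup 64 mm across and 55 mm high, origin under its centre; leave alone
- small_pot: small dark clay bowl 54 mm across and 42 mm high, origin under its centre; leave alone
- clay_disc: flat dark clay disc 84 mm across and 12 mm thick, origin under its centre; leave alone
- batten: flat pale wooden slat of even thickness, 220 x 30 x 8 mm, long along its own x, origin under its centre; leave alone
- pen_jar: brown pottery jar of pens, 96 mm across, 85 mm high, pens up to 155 mm, origin under its centre; leave alone

How it is judged:
By the outcome, as a careful person would: the job done as asked, in the order asked, and still so for the second after the job is handed in, with the robot touching nothing.
It also fails if it takes over 51 s, if anything falls off the work surface, if the arm or the gripper's body presses on something with over 40 N, if the wrist force passes 120 N, or if a joint passes its speed limit or range.

ROBOT

A 7-joint arm with a two-finger parallel gripper is mounted at the origin on the work surface. World frame = base frame: x ahead of the robot, y to its left, z up, the work surface at z = 0. Lengths are in m, angles in rad, forces in N, time in s.
With the tool pointing down it reaches from about 0.425 to 1.025 m from the base axis. Payload 9.4 kg.
Tool frame: the origin (TCP) lies midway between the tips of the shut fingers; the grasp point (between the pads) lies 19 mm behind it; z points along the fingers, y is the line along which they close (so a half turn about z gives the same grasp; the last joint's range is limited). The gripper opens to 85 mm and grips with 20 to 120 N. Pads are 22 mm wide; open, the fingers measure 114 mm over their backs; the gripper's body (76 mm by 85 mm) begins 54 mm behind the grasp point. The pads swing forward as they close: fully open they stand 13 mm farther back than shut.
Start: joints at [1.112, 0.599, -0.003, 1.599, 0.002, 0.943, -0.08], TCP at [0.27, -0.673, 0.231] pointing down, gripper open.
Joint ranges: [-2.57, 2.57], [-0.35, 1.97], [-1.29, 1.29], [0.11, 2.56], [-1.05, 4.19], [0.11, 1.86], [-2.63, 2.63]. Speed limits (rad/s): [2.22, 2.22, 3.01, 3.01, 3.14, 3.14, 3.14].

INTERFACE

Orientations are given as a 3x3 rotation matrix whose columns are the frame's x, y, z axes.
In Python, from rig import * gives the robot as it stands.
- The arm moves only by the tool play_rows, never from a script. Its argument "targets" is a list of rows, each an object with "travel": the shift along the world's x, y, z scaled (see below), a list of three; "turn": the turn, a rotation vector about the world's x, y, z scaled (see below), a list of three; "fingers": the closure, from 0 (fully open) to 1 (shut). In form: [{"travel": [x, y, z], "turn": [rx, ry, rz], "fingers": fingers}, ...]. A call has 1 to 8 rows; each row is the pose to reach, as a shift and turn from the pose commanded when the call began; what a row does not reach only later rows make up. The controller multiplies each number of a shift by 100 mm and each number of a turn by 45 degrees. A row lasts 1/12 s, in which the tool goes at most 41.7 mm and 7.16 degrees, less where a joint would pass 70% of its speed; a pose out of reach is approached as far as the arm can. A call with a number of a shift or a turn outside -1 to 1 is refused whole. A call with a gripper value outside its range is refused whole. The fingers move at their own pace and stop on an object; "force" is the grip in N (left out, the last holds). Time passes only in rows, so rows that repeat a pose let the fingers close. It gives the time, the measured TCP pose, the force, the opening and the grip force at its end, in the units of the state.
- get_obs(): the state, without advancing time (a new reading comes with each control period).
- snapshot(name): name is "side" or "top"; returns (picture, depth): 420x560x3 uint8, red, green, blue; 420x560 float32, m along the optical axis (not along the pixel's ray), 0 where there is no reading.
- camera_params(name): a dict with "mtx" (3x3 intrinsics, pixels), "position" and "rotation" of the camera in the world. Camera axes: x right, y down, z forward; pixel columns grow to the right and rows downward; lengths in m; the calibration is good to about 2 mm. A picture is of the moment at which its call begins. camera_params takes no time and is no camera call.
- hand_in(): hands the job in; it is judged then, once.
The state is a dict: "time": time; "qpos": joint angles; "joint_vel": joint speeds; "joint_torque": joint torques, N m; "tcp_pos": TCP position; "eef_rot": TCP orientation; "contact_force": force on the tool from outside, world axes, zero at the start; "torque": the same for the moment, N m; "gripper_width": opening from 0.0 (shut) to 1.0 (fully open); "grip_force": force on a finger pad.
Only numpy, scipy, OpenCV 4.12 (cv2) and the standard library are available. Lean on these libraries where they do the work, as an engineer would, in place of code of your own. Each camera call takes 0.05 s, during which the arm holds its last target. There are 200 camera calls.

## Working session

There is one attempt and no reset: what is moved stays moved. The work goes in short steps, Python scripts to look and compute and a tool call to move; the robot and the scene stay as the last step left them, time stands still between calls to the robot, and variables do not carry over. Pictures are saved under pics/ and viewed, at most 10 in all, crops included, and the job is handed in when it is done.

Besides the shell and the picture viewer there is one more tool, called after ">>>" as name(argument=value, ...), one argument or row to a line, values as JSON. play_rows: Moves the arm, as the interface text tells. Shifts and turns lie within -1 to 1; 1 stands for 100 mm of shift or 45 degrees of turn. Its arguments: {"type":"object","properties":{"targets":{"type":"array","items":{"type":"object","properties":{"travel":{"type":"array","items":{"type":"number","minimum":-1,"maximum":1}},"turn":{"type":"array","items":{"type":"number","minimum":-1,"maximum":1}},"fingers":{"type":"number"}}}},"force":{"type":"number"}},"required":["targets"]}

```bash
mkdir -p pics; python3 - <<'E'
from rig import *
import cv2,numpy as np
for n in("top","side"):
    p,d=snapshot(n); cv2.imwrite(f"pics/{n}0.png",p[:,:,::-1]); np.savez(f"{n}0.npz",p=p,d=d)
    c=camera_params(n);print(n,c)
o=get_obs();print(o['time'],o['tcp_pos'],o['eef_rot'])
E
```

```text
top {'mtx': array([[437.87195734,   0.        , 277.13169551],
       [  0.        , 437.87195734, 207.94577817],
       [  0.        ,   0.        ,   1.        ]]), 'position': array([ 0.41840503, -0.08330338,  1.1358783 ]), 'rotation': array([[-0.01205018, -0.99147293,  0.12975449],
       [-0.99981654,  0.01387915,  0.01320056],
       [-0.01488888, -0.12957162, -0.99145828]])}
side {'mtx': array([[407.19455013,   0.        , 284.21676183],
       [  0.        , 407.19455013, 205.82585788],
       [  0.        ,   0.        ,   1.        ]]), 'position': array([0.55501482, 0.51064887, 0.67968796]), 'rotation': array([[-0.9989978 , -0.02617364,  0.03630889],
       [-0.0441146 ,  0.71295096, -0.69982485],
       [-0.00756949, -0.70072524, -0.71339109]])}
0.1 [ 0.26995749 -0.67242338  0.23049022] [[ 9.27974875e-01  3.72642221e-01 -6.37363794e-04]
 [ 3.72642740e-01 -9.27974089e-01  1.21617383e-03]
 [-1.38259369e-04 -1.36608775e-03 -9.99999057e-01]]
```

View pics/top0.png

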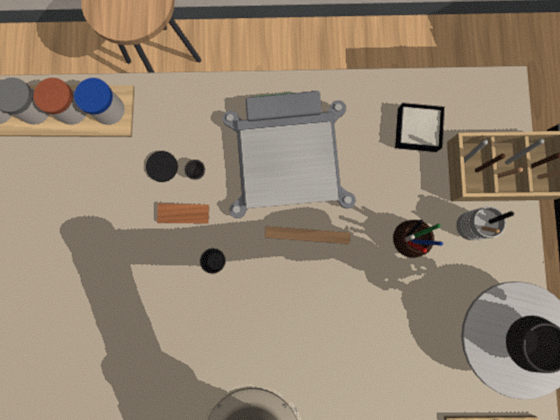

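View pics/side0.png

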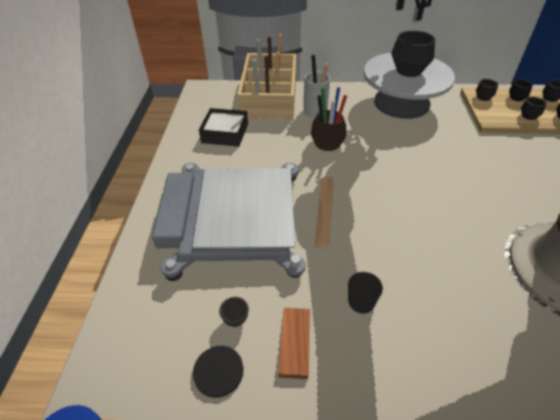

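The top view shows the wedge at about (157–209, 205–222), thin end to the right. The short foot's lug is at (237,210), the pinch pot at (213,261), and the small pot and disc at (195,169) and (161,166). In the side view the wedge is at (280–310, 308–377) and the foot lug at (295,263).

```bash
cat > h.py <<'E'
from rig import *
import cv2,numpy as np
def ray(n,uv,z):
    c=camera_params(n);uv=np.atleast_2d(uv).astype(float)
    r=np.c_[uv,np.ones(len(uv))]@np.linalg.inv(c['mtx']).T@c['rotation'].T
    p=c['position'];return p+r*((np.reshape(z,(-1,1))-p[2])/r[:,2:])
def cloud(n,d):
    c=camera_params(n);v,u=np.mgrid[:d.shape[0],:d.shape[1]]
    r=np.stack([u,v,np.ones_like(u)],-1)@np.linalg.inv(c['mtx']).T
    return (r*d[...,None])@c['rotation'].T+c['position']
def wedge(n,p,roi):
    h=cv2.cvtColor(p,cv2.COLOR_RGB2HSV);m=cv2.inRange(h,(2,110,50),(16,255,255))
    k=np.zeros_like(m);x0,y0,x1,y1=roi;k[y0:y1,x0:x1]=m[y0:y1,x0:x1]
    cs=cv2.findContours(k,cv2.RETR_EXTERNAL,cv2.CHAIN_APPROX_NONE)[0]
    c=max(cs,key=cv2.contourArea);return c,k
E
python3 - <<'E'
from h import *
np.set_printoptions(precision=4,suppress=True)
for n,roi in(("top",(140,190,225,240)),("side",(265,290,330,390))):
    z=np.load(n+"0.npz");p,d=z['p'],z['d']
    c,k=wedge(n,p,roi);P=cloud(n,d)[k>0]
    print(n,cv2.contourArea(c),"z range",np.percentile(P[:,2],[2,50,98]))
    q=cv2.approxPolyDP(c,4,True)[:,0];print(q.tolist())
    for zz in(0,.018):print(ray(n,q,zz)[:,:2].tolist())
    A=np.c_[P[:,:2],np.ones(len(P))];print("plane",np.linalg.lstsq(A,P[:,2],rcond=None)[0])
    print("rectworld",cv2.minAreaRect((P[:,:2]*1000).astype(np.float32)))
z=np.load("top0.npz");g=cv2.cvtColor(z['p'],cv2.COLOR_RGB2GRAY);C=cloud("top",z['d'])
for u,v in((237,210),(347,200),(230,118),(339,107)):print(u,v,ray("top",(u,v),.04)[0],[C[v+b,u+a].round(3).tolist() for a,b in((0,0),(-5,0),(5,0),(0,5))])
a=cv2.resize(z['p'][150:285,140:300],None,fx=4.5,fy=4.4,interpolation=2)
cv2.imwrite("pics/tc.png",a[:,:,::-1])
z=np.load("side0.npz");a=cv2.resize(z['p'][235:390,190:390],None,fx=3.8,fy=3.8,interpolation=2);cv2.imwrite("pics/sc.png",a[:,:,::-1])
E
```

```text
top 883.0 z range [0.0012 0.0102 0.0194]
[[158, 204], [158, 222], [207, 222], [208, 205]]
[[0.5819126027537647, 0.24504833468311144], [0.534345101380377, 0.24393809978199277], [0.5326084749190043, 0.11543624121822103], [0.5773981965386477, 0.11319722925925683]]
[[0.579321536137113, 0.23984502117069467], [0.5325078259284513, 0.23875237990462234], [0.5307987193839381, 0.1122868604976185], [0.5748786686705256, 0.11008332964200539]]
plane [-2.608  -0.6033  1.5706]
rectworld ((517.83740234375, 71.98223876953125), (359.15289306640625, 83.73085021972656), 70.49101257324219)
side 1815.0 z range [0.0011 0.0102 0.0178]
[[285, 308], [278, 372], [306, 377], [309, 311]]
[[0.5762789435187334, 0.11240990475221901], [0.5828213442634753, 0.2329890559875915], [0.536049640333868, 0.23935785804883764], [0.5312755586307354, 0.11692077777805632]]
[[0.5757158113041603, 0.12295636384422615], [0.5820849513476789, 0.24034224870674176], [0.5365518903163626, 0.24654238743565227], [0.5319042393801386, 0.12734777659025515]]
plane [-0.1149  0.7235 -0.0572]
rectworld ((559.6885986328125, 311.1485595703125), (398.71160888671875, 48.99751281738281), 88.78170776367188)
237 210 [0.558  0.0327 0.04  ] [[0.556, 0.031, 0.052], [0.559, 0.046, 0.031], [0.558, 0.02, 0.036], [0.546, 0.033, 0.034]]
347 200 [ 0.5796 -0.2453  0.04  ] [[0.578, -0.244, 0.05], [0.579, -0.232, 0.044], [0.58, -0.258, 0.038], [0.566, -0.244, 0.044]]
230 118 [0.7992 0.0509 0.04  ] [[0.796, 0.05, 0.05], [0.799, 0.064, 0.04], [0.799, 0.038, 0.039], [0.784, 0.05, 0.044]]
339 107 [ 0.8239 -0.2326  0.04  ] [[0.818, -0.23, 0.057], [0.82, -0.218, 0.052], [0.82, -0.244, 0.05], [0.806, -0.23, 0.052]]
```

View pics/tc.png

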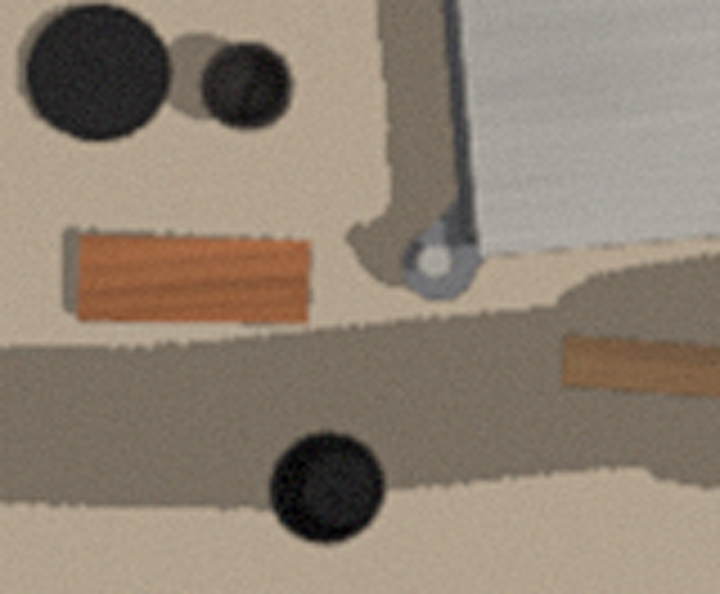

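View pics/sc.png

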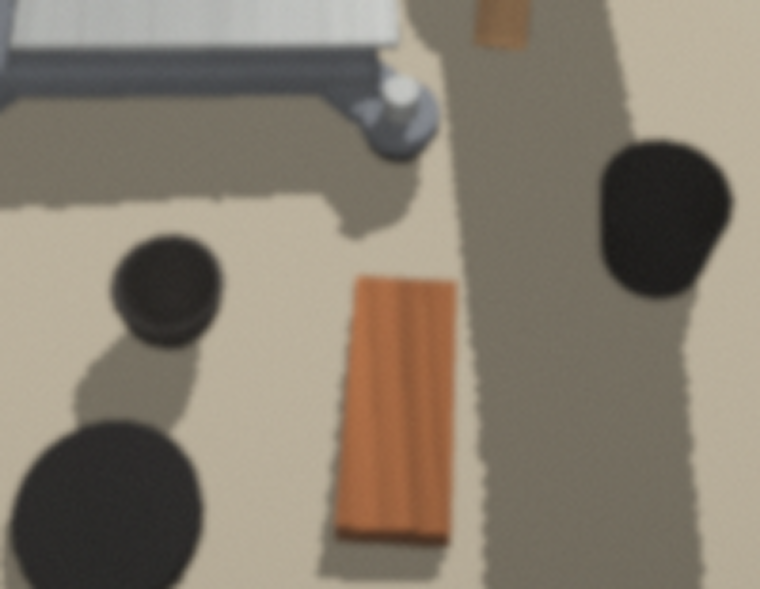

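The top crop shows the bolt at crop (434,262), px (236.4,209.5), and the wedge's thin end at crop x≈309. In the side crop the bolt top is at px (295,258.7), and no obstacle lies in the push lane. I'll move over behind the tail, turning the finger line along world x.

>>> play_rows(
  targets=[
    {"travel": [0.4,1,0.3],"turn": [0,0,0.5],"fingers": 0.82},
    {"travel": [0.4,1,0.3],"turn": [0,0,0.5],"fingers": 0.82},
    {"travel": [0.4,1,0.3],"turn": [0,0,0.5],"fingers": 0.82},
    {"travel": [0.4,1,0.3],"turn": [0,0,0.5],"fingers": 0.82},
  ],
  force=40,
)

```text
time: 0.43
tcp_pos: [0.3142, -0.5674, 0.2629]
eef_rot: [[0.705, 0.709, 0.003], [0.709, -0.705, 0.001], [0.003, 0.001, -1.0]]
contact_force: [0.5, 0.1, -0.5]
gripper_width: 0.456
grip_force: 0.0
```

>>> play_rows(
  targets=[
    {"travel": [0.4,1,0],"turn": [0,0,0.5],"fingers": 0.82},
    {"travel": [0.4,1,0],"turn": [0,0,0.5],"fingers": 0.82},
    {"travel": [0.4,1,0],"turn": [0,0,0.5],"fingers": 0.82},
    {"travel": [0.4,1,0],"turn": [0,0,0.5],"fingers": 0.82},
  ],
)

```text
time: 0.77
tcp_pos: [0.3528, -0.4673, 0.2614]
eef_rot: [[0.38, 0.925, 0.001], [0.925, -0.38, 0.003], [0.003, -0.0, -1.0]]
contact_force: [0.2, 0.3, -0.2]
gripper_width: 0.177
grip_force: 0.0
```

>>> play_rows(
  targets=[
    {"travel": [0.4,1,0],"turn": [0,0,0.48],"fingers": 0.82},
    {"travel": [0.4,1,0],"turn": [0,0,0.48],"fingers": 0.82},
    {"travel": [0.4,1,0],"turn": [0,0,0.48],"fingers": 0.82},
    {"travel": [0.4,1,0],"turn": [0,0,0.48],"fingers": 0.82},
  ],
)

```text
time: 1.1
tcp_pos: [0.3924, -0.3678, 0.2614]
eef_rot: [[0.013, 1.0, 0.001], [1.0, -0.013, 0.002], [0.002, 0.001, -1.0]]
contact_force: [0.4, -0.3, -0.2]
gripper_width: 0.178
grip_force: 0.0
```

>>> play_rows(
  targets=[
    {"travel": [0.4,1,0],"turn": [0,0,0],"fingers": 0.82},
    {"travel": [0.4,1,0],"turn": [0,0,0],"fingers": 0.82},
    {"travel": [0.4,1,0],"turn": [0,0,0],"fingers": 0.82},
  ],
)

```text
time: 1.35
tcp_pos: [0.4311, -0.2701, 0.2612]
eef_rot: [[0.027, 1.0, 0.0], [1.0, -0.027, 0.001], [0.001, 0.0, -1.0]]
contact_force: [0.6, -0.4, 0.2]
gripper_width: 0.179
grip_force: 0.0
```

>>> play_rows(
  targets=[
    {"travel": [0.4,1,0],"turn": [0,0,0],"fingers": 0.82},
    {"travel": [0.4,1,0],"turn": [0,0,0],"fingers": 0.82},
    {"travel": [0.4,1,0],"turn": [0,0,0],"fingers": 0.82},
  ],
)

```text
time: 1.6
tcp_pos: [0.4715, -0.1695, 0.2614]
eef_rot: [[0.026, 1.0, 0.001], [1.0, -0.026, 0.001], [0.001, 0.001, -1.0]]
contact_force: [0.5, 0.1, -0.1]
gripper_width: 0.178
grip_force: 0.0
```

>>> play_rows(
  targets=[
    {"travel": [0.4,1,0],"turn": [0,0,0],"fingers": 0.82},
    {"travel": [0.4,1,0],"turn": [0,0,0],"fingers": 0.82},
    {"travel": [0.4,1,0],"turn": [0,0,0],"fingers": 0.82},
  ],
)

```text
time: 1.85
tcp_pos: [0.5116, -0.0693, 0.2614]
eef_rot: [[0.026, 1.0, 0.001], [1.0, -0.026, 0.001], [0.001, 0.001, -1.0]]
contact_force: [0.7, -0.7, -0.0]
gripper_width: 0.185
grip_force: 0.0
```

>>> play_rows(
  targets=[
    {"travel": [0.4,1,0],"turn": [0,0,0],"fingers": 0.82},
    {"travel": [0.4,1,0],"turn": [0,0,0],"fingers": 0.82},
    {"travel": [0.4,1,0],"turn": [0,0,0],"fingers": 0.82},
  ],
)

```text
time: 2.1
tcp_pos: [0.5517, 0.031, 0.2613]
eef_rot: [[0.026, 1.0, 0.001], [1.0, -0.026, 0.002], [0.002, 0.001, -1.0]]
contact_force: [0.6, 0.4, 0.5]
gripper_width: 0.175
grip_force: 0.0
```

>>> play_rows(
  targets=[
    {"travel": [0.1,1,0],"turn": [0,0,0],"fingers": 0.82},
    {"travel": [0.1,1,0],"turn": [0,0,0],"fingers": 0.82},
    {"travel": [0.1,1,0],"turn": [0,0,0],"fingers": 0.82},
  ],
)

```text
time: 2.35
tcp_pos: [0.5605, 0.1327, 0.2612]
eef_rot: [[0.024, 1.0, 0.0], [1.0, -0.024, 0.003], [0.003, 0.0, -1.0]]
contact_force: [-0.1, -0.2, -0.6]
gripper_width: 0.177
grip_force: 0.0
```

>>> play_rows(
  targets=[
    {"travel": [0,1,0],"turn": [0,0,0],"fingers": 0.82},
    {"travel": [0,1,0],"turn": [0,0,0],"fingers": 0.82},
    {"travel": [0,1,0],"turn": [0,0,0],"fingers": 0.82},
  ],
)

```text
time: 2.6
tcp_pos: [0.5597, 0.2329, 0.2612]
eef_rot: [[0.024, 1.0, -0.0], [1.0, -0.024, 0.003], [0.003, -0.0, -1.0]]
contact_force: [0.0, 0.1, -0.7]
gripper_width: 0.177
grip_force: 0.0
```

>>> play_rows(
  targets=[
    {"travel": [-0.02,0.5,0],"turn": [0,0,0],"fingers": 0.82},
    {"travel": [-0.02,0.5,0],"turn": [0,0,0],"fingers": 0.82},
    {"travel": [-0.02,0.5,-1],"turn": [0,0,0],"fingers": 0.82},
    {"travel": [-0.02,0.5,-1],"turn": [0,0,0],"fingers": 0.82},
    {"travel": [-0.02,0.5,-1],"turn": [0,0,0],"fingers": 0.82},
  ],
)

```text
time: 3.02
tcp_pos: [0.5567, 0.2756, 0.1565]
eef_rot: [[0.027, 1.0, -0.004], [1.0, -0.027, -0.003], [-0.003, -0.004, -1.0]]
contact_force: [-0.5, -0.5, -0.6]
gripper_width: 0.181
grip_force: 0.0
```

>>> play_rows(
  targets=[
    {"travel": [0,0,-0.5],"turn": [0,0,0],"fingers": 0.82},
    {"travel": [0,0,-1],"turn": [0,0,0],"fingers": 0.82},
    {"travel": [0,0,-1],"turn": [0,0,0],"fingers": 0.82},
    {"travel": [0,0,-1],"turn": [0,0,0],"fingers": 0.82},
  ],
)

```text
time: 3.35
tcp_pos: [0.5563, 0.2753, 0.0566]
eef_rot: [[0.028, 1.0, -0.006], [1.0, -0.028, -0.004], [-0.004, -0.006, -1.0]]
contact_force: [0.0, 0.3, -0.2]
gripper_width: 0.181
grip_force: 0.0
```

>>> play_rows(
  targets=[
    {"travel": [0,0,-0.25],"turn": [0,0,0],"fingers": 0.82},
    {"travel": [0,0,-0.45],"turn": [0,0,0],"fingers": 0.82},
    {"travel": [0,0,-0.54],"turn": [0,0,0],"fingers": 0.82},
    {"travel": [0,0,-0.54],"turn": [0,0,0],"fingers": 0.82},
  ],
)

```text
time: 3.68
tcp_pos: [0.558, 0.2767, 0.0065]
eef_rot: [[0.027, 1.0, -0.001], [1.0, -0.027, -0.001], [-0.001, -0.001, -1.0]]
contact_force: [-1.0, 0.2, 1.1]
gripper_width: 0.182
grip_force: 0.0
```

```bash
python3 - <<'E'
from h import *
np.set_printoptions(precision=4,suppress=True)
def tri(a,b):
    A=[]
    for n,uv in(("top",a),("side",b)):
        c=camera_params(n);M=c['mtx']@np.c_[c['rotation'].T,-c['rotation'].T@c['position']];A.append(M)
    X=cv2.triangulatePoints(A[0],A[1],np.float64(a),np.float64(b))[:,0];return X[:3]/X[3]
print("bolt",tri((236.4,209.5),(295,258.7)))
for n,uv in(("top",(236.4,209.5)),("side",(295,258.7))):print(ray(n,uv,.055))
for n in("top","side"):
    p,d=snapshot(n);cv2.imwrite(f"pics/{n}1.png",p[:,:,::-1]);np.savez(n+"1.npz",p=p,d=d)
o=get_obs();print(o['tcp_pos'],o['time'])
p=cv2.imread("pics/side1.png");cv2.imwrite("pics/sc1.png",cv2.resize(p[235:410,190:390],None,fx=3.4,fy=3.4))
E
```

```text
bolt [0.5591 0.0333 0.0481]
[[0.5574 0.0326 0.055 ]]
[[0.56   0.0383 0.055 ]]
[0.5587 0.2774 0.0083] 3.7833
```

View pics/sc1.png

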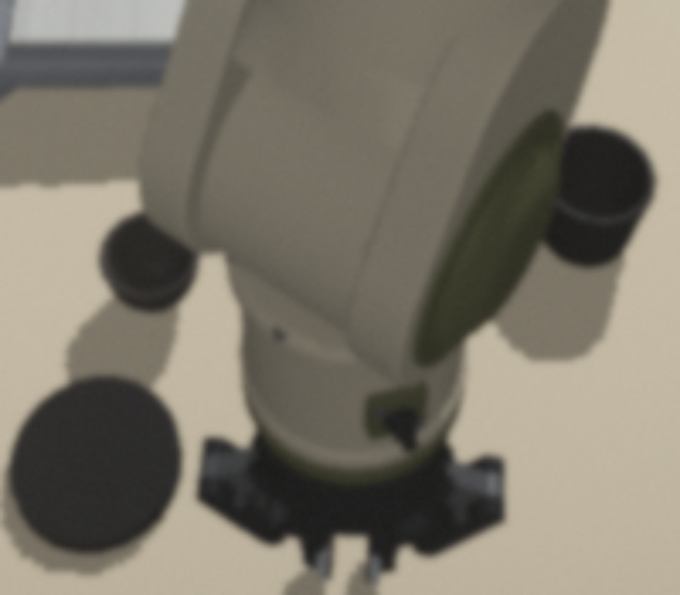

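>>> play_rows(
  targets=[
    {"travel": [0,-0.08,-0.02],"turn": [0,0,0],"fingers": 0.82},
    {"travel": [0,-0.16,-0.02],"turn": [0,0,0],"fingers": 0.82},
    {"travel": [0,-0.21,-0.02],"turn": [0,0,0],"fingers": 0.82},
    {"travel": [0,-0.25,-0.02],"turn": [0,0,0],"fingers": 0.82},
    {"travel": [0,-0.28,-0.02],"turn": [0,0,0],"fingers": 0.82},
    {"travel": [0,-0.31,-0.02],"turn": [0,0,0],"fingers": 0.82},
    {"travel": [0,-0.33,-0.02],"turn": [0,0,0.005],"fingers": 0.82},
    {"travel": [0,-0.35,-0.02],"turn": [0,0,0.01],"fingers": 0.82},
  ],
)

```text
time: 4.45
tcp_pos: [0.5581, 0.2423, 0.0054]
eef_rot: [[0.018, 1.0, 0.0], [1.0, -0.018, 0.0], [0.0, 0.0, -1.0]]
contact_force: [-1.3, 1.2, 0.7]
gripper_width: 0.181
grip_force: 0.3
```

>>> play_rows(
  targets=[
    {"travel": [0,-0.05,0],"turn": [0,0,0.005],"fingers": 0.82},
    {"travel": [0,-0.1,0],"turn": [0,0,0.01],"fingers": 0.82},
    {"travel": [0,-0.15,0],"turn": [0,0,0.015],"fingers": 0.82},
    {"travel": [0.005,-0.2,0],"turn": [0,0,0.02],"fingers": 0.82},
    {"travel": [0.005,-0.25,0],"turn": [0,0,0.025],"fingers": 0.82},
    {"travel": [0.01,-0.3,0],"turn": [0,0,0.03],"fingers": 0.82},
    {"travel": [0.01,-0.35,0],"turn": [0,0,0.035],"fingers": 0.82},
    {"travel": [0.01,-0.38,0],"turn": [0,0,0.035],"fingers": 0.82},
  ],
)

```text
time: 5.12
tcp_pos: [0.5592, 0.2031, 0.0052]
eef_rot: [[-0.008, 1.0, -0.0], [1.0, 0.008, -0.0], [-0.0, -0.0, -1.0]]
contact_force: [0.1, -0.3, 0.1]
gripper_width: 0.177
grip_force: 0.1
```

>>> play_rows(
  targets=[
    {"travel": [0,0.4,0.1],"turn": [0,0,0],"fingers": 0.82},
    {"travel": [0,0.4,0.5],"turn": [0,0,0],"fingers": 0.82},
    {"travel": [0,0.5,1],"turn": [0,0,0],"fingers": 0.82},
    {"travel": [0,0.8,1],"turn": [0,0,0],"fingers": 0.82},
    {"travel": [0,1,1],"turn": [0,0,0],"fingers": 0.82},
    {"travel": [0,1,1],"turn": [0,0,0],"fingers": 0.82},
  ],
)

```text
time: 5.62
tcp_pos: [0.559, 0.3099, 0.1072]
eef_rot: [[-0.013, 1.0, 0.003], [1.0, 0.013, 0.005], [0.005, 0.003, -1.0]]
contact_force: [-0.4, -0.1, 0.1]
gripper_width: 0.182
grip_force: 0.0
```

```bash
python3 - <<'E'
from h import *
np.set_printoptions(precision=4,suppress=True)
for n in("top","side"):
    p,d=snapshot(n);cv2.imwrite(f"pics/{n}2.png",p[:,:,::-1]);np.savez(n+"2.npz",p=p,d=d)
z=np.load("top0.npz");C=cloud("top",z['d'])
fit=lambda P:np.linalg.lstsq(np.c_[P[:,:2],np.ones(len(P))],P[:,2],rcond=None)[0]
pan=C[130:195,255:328].reshape(-1,3);t=C[280:400,200:400].reshape(-1,3)
print(fit(pan),fit(t))
o=get_obs();print(o['tcp_pos'],o['time'])
a=cv2.imread("pics/top2.png")[140:290,100:300];b=cv2.imread("pics/side2.png")[230:400,190:390]
cv2.imwrite("pics/c2.png",np.hstack([cv2.resize(a,(400,300)),cv2.resize(b,(400,340))[:300]]))
E
```

```text
[-0.3414  0.0047  0.2993] [ 0.1004  0.0082 -0.018 ]
[0.5587 0.3045 0.1053] 5.7167
```

View pics/c2.png

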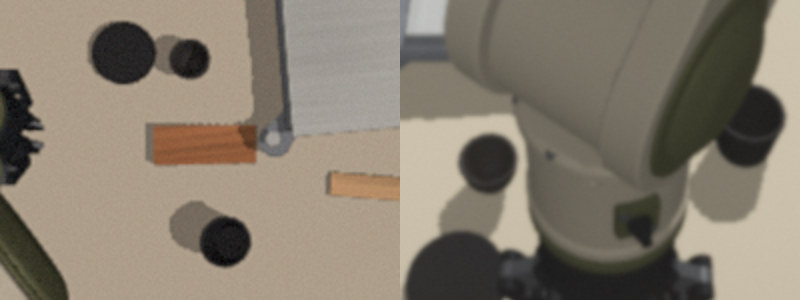

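The top crop shows the wedge at crop (153–257, 124–165), with its thin end next to the lug at (275,140). The side view is blocked by the arm, so I'll measure from the top.

```bash
cat >> h.py <<'E'
def ends(p,roi=(150,185,260,240)):
    c,k=wedge("top",p,roi);q=cv2.boxPoints(cv2.minAreaRect(c)).astype(float)
    q=q[np.argsort(q[:,0])];a=q[:2].mean(0);b=q[2:].mean(0)
    return ray("top",a,.018)[0][:2],ray("top",b,.002)[0][:2],cv2.minAreaRect(c)
def tilt(d):
    C=cloud("top",d);out=[]
    for P,z0 in((C[130:195,255:328],.066),(C[290:400,330:400],0)):
        P=P.reshape(-1,3);P=P[abs(P[:,2]-z0)<.02]
        for _ in range(3):
            f=np.linalg.lstsq(np.c_[P[:,:2],np.ones(len(P))],P[:,2],rcond=None)[0]
            r=P[:,2]-P[:,:2]@f[:2]-f[2];P=P[abs(r)<.006]
        out.append(f)
    return out
E
python3 - <<'E'
from h import *
np.set_printoptions(precision=4,suppress=True)
for i in(0,2):
    z=np.load(f"top{i}.npz");print(ends(z['p']),tilt(z['d']))
E
```

```text
(array([0.5559, 0.2419]), array([0.556 , 0.1127]), ((182.5, 213.0), (18.0, 51.0), 90.0)) [array([ 0.0338, -0.0245,  0.04  ]), array([-0.0007,  0.0009,  0.0006])]
(array([0.5578, 0.1901]), array([0.5579, 0.0629]), ((201.99998474121094, 212.0), (49.99999237060547, 17.999996185302734), -0.0)) [array([ 0.0342, -0.0243,  0.0397]), array([0.0002, 0.0002, 0.0002])]
```

>>> play_rows(
  targets=[
    {"travel": [0,-0.3,-0.4],"turn": [0,0,0],"fingers": 0.82},
    {"travel": [0,-0.5,-0.75],"turn": [0,0,0],"fingers": 0.82},
    {"travel": [0,-0.6,-1],"turn": [0,0,0],"fingers": 0.82},
    {"travel": [0,-0.8,-1],"turn": [0,0,0],"fingers": 0.82},
    {"travel": [0,-0.9,-1],"turn": [0,0,0],"fingers": 0.82},
    {"travel": [0,-0.94,-1],"turn": [0,0,0],"fingers": 0.82},
    {"travel": [0,-0.97,-1],"turn": [0,0,0],"fingers": 0.82},
    {"travel": [0,-1,-1],"turn": [0,0,0],"fingers": 0.82},
  ],
)

```text
time: 6.38
tcp_pos: [0.5592, 0.2042, 0.0055]
eef_rot: [[-0.009, 1.0, 0.0], [1.0, 0.009, 0.0], [0.0, 0.0, -1.0]]
contact_force: [0.2, 0.2, -0.8]
gripper_width: 0.179
grip_force: 0.0
```

>>> play_rows(
  targets=[
    {"travel": [0.005,-0.04,0],"turn": [0,0,0],"fingers": 0.82},
    {"travel": [0.01,-0.08,0],"turn": [0,0,0],"fingers": 0.82},
    {"travel": [0.01,-0.12,0],"turn": [0,0,0],"fingers": 0.82},
    {"travel": [0.015,-0.16,0],"turn": [0,0,0],"fingers": 0.82},
    {"travel": [0.015,-0.2,0],"turn": [0,0,0],"fingers": 0.82},
    {"travel": [0.02,-0.24,0],"turn": [0,0,0],"fingers": 0.82},
    {"travel": [0.02,-0.27,0],"turn": [0,0,0],"fingers": 0.82},
    {"travel": [0.02,-0.3,0],"turn": [0,0,0],"fingers": 0.82},
  ],
)

```text
time: 7.05
tcp_pos: [0.5616, 0.177, 0.0057]
eef_rot: [[-0.01, 1.0, 0.002], [1.0, 0.01, 0.004], [0.004, 0.002, -1.0]]
contact_force: [0.1, 7.3, 0.5]
gripper_width: 0.178
grip_force: 3.7
```

>>> play_rows(
  targets=[
    {"travel": [0,-0.03,0],"turn": [0,0,0],"fingers": 0.82},
    {"travel": [0,-0.06,0],"turn": [0,0,0],"fingers": 0.82},
    {"travel": [0,-0.09,0],"turn": [0,0,0],"fingers": 0.82},
    {"travel": [0,-0.12,0],"turn": [0,0,0],"fingers": 0.82},
    {"travel": [0,-0.15,0],"turn": [0,0,0],"fingers": 0.82},
  ],
)

```text
time: 7.47
tcp_pos: [0.5616, 0.1614, 0.0056]
eef_rot: [[-0.01, 1.0, 0.002], [1.0, 0.01, 0.003], [0.003, 0.002, -1.0]]
contact_force: [0.1, 6.5, -0.6]
gripper_width: 0.179
grip_force: 3.1
```

```bash
cat >> h.py <<'E'
def look(i):
    p,d=snapshot("top");cv2.imwrite(f"pics/top{i}.png",p[:,:,::-1]);np.savez(f"top{i}.npz",p=p,d=d)
    a=np.load("top2.npz")['p']
    r=(slice(92,135),slice(225,355))  # far end of the scale: shift from the earlier picture
    g=lambda x:np.float32(cv2.cvtColor(x,cv2.COLOR_RGB2GRAY)[r])
    print("tilt",*[t[:2].round(4) for t in tilt(d)],"shift px",cv2.phaseCorrelate(g(a),g(p),cv2.createHanningWindow((130,43),cv2.CV_32F)))
    o=get_obs();print(o['time'],o['tcp_pos'].round(4),o['contact_force'].round(1))
    return p,d
E
python3 -c "
from h import *
look(3)"
```

```text
tilt [ 0.0183 -0.0134] [0.0001 0.0008] shift px ((0.8666487218234096, 0.4123923122493629), 0.968633272677292)
7.5167 [0.5616 0.1603 0.0055] [-0.5  4.5  0.6]
```

>>> play_rows(
  targets=[
    {"travel": [0,-0.03,0],"turn": [0,0,0],"fingers": 0.82},
    {"travel": [0,-0.06,0],"turn": [0,0,0],"fingers": 0.82},
    {"travel": [0,-0.09,0],"turn": [0,0,0],"fingers": 0.82},
    {"travel": [0,-0.12,0],"turn": [0,0,0],"fingers": 0.82},
    {"travel": [0,-0.15,0],"turn": [0,0,0],"fingers": 0.82},
    {"travel": [0,-0.18,0],"turn": [0,0,0],"fingers": 0.82},
    {"travel": [0,-0.2,0],"turn": [0,0,0],"fingers": 0.82},
  ],
)

```text
time: 8.1
tcp_pos: [0.5614, 0.1406, 0.0054]
eef_rot: [[-0.01, 1.0, 0.001], [1.0, 0.01, 0.002], [0.002, 0.001, -1.0]]
contact_force: [-0.1, 6.1, -0.4]
gripper_width: 0.182
grip_force: 2.9
```

```bash
python3 -c "
from h import *
look(4)"
```

```text
tilt [ 0.0069 -0.0058] [0.     0.0004] shift px ((0.9872763111346785, 0.5220502837589223), 0.9379471158000177)
8.15 [0.5614 0.14   0.0054] [-0.2  4.2  0.3]
```

>>> play_rows(
  targets=[
    {"travel": [0,-0.02,0],"turn": [0,0,0],"fingers": 0.82},
    {"travel": [0,-0.04,0],"turn": [0,0,0],"fingers": 0.82},
    {"travel": [0,-0.06,0],"turn": [0,0,0],"fingers": 0.82},
    {"travel": [0,-0.08,0],"turn": [0,0,0],"fingers": 0.82},
    {"travel": [0,-0.09,0],"turn": [0,0,0],"fingers": 0.82},
  ],
)

```text
time: 8.57
tcp_pos: [0.5614, 0.1315, 0.0054]
eef_rot: [[-0.01, 1.0, 0.001], [1.0, 0.01, 0.002], [0.002, 0.001, -1.0]]
contact_force: [0.4, 5.9, 1.1]
gripper_width: 0.181
grip_force: 2.9
```

```bash
python3 -c "
from h import *
look(5)"
```

```text
tilt [ 0.001  -0.0018] [-0.0001 -0.0001] shift px ((1.0634524172748172, 0.5005079883761177), 0.9700289690936054)
8.6167 [0.5614 0.1312 0.0054] [ 1.3  4.9 -0.6]
```

>>> play_rows(
  targets=[
    {"travel": [0,-0.01,0],"turn": [0,0,0],"fingers": 0.82},
    {"travel": [0,-0.02,0],"turn": [0,0,0],"fingers": 0.82},
  ],
)

```text
time: 8.78
tcp_pos: [0.5614, 0.1299, 0.0054]
eef_rot: [[-0.01, 1.0, 0.001], [1.0, 0.01, 0.002], [0.002, 0.001, -1.0]]
contact_force: [-0.4, 7.0, -0.1]
gripper_width: 0.177
grip_force: 3.6
```

```bash
python3 -c "
from h import *
look(6)"
```

```text
tilt [ 0.0007 -0.0006] [0.0005 0.    ] shift px ((1.0153149975732276, 0.36676735917205505), 0.8994193261542929)
8.8333 [0.5614 0.1297 0.0054] [ 0.6  6.  -0.5]
```

>>> play_rows(
  targets=[
    {"travel": [0,-0.01,0],"turn": [0,0,0],"fingers": 0.82},
    {"travel": [0,-0.015,0],"turn": [0,0,0],"fingers": 0.82},
  ],
)

```text
time: 9.0
tcp_pos: [0.5614, 0.1289, 0.0054]
eef_rot: [[-0.01, 1.0, 0.001], [1.0, 0.01, 0.003], [0.003, 0.001, -1.0]]
contact_force: [0.2, 8.6, -0.2]
gripper_width: 0.18
grip_force: 4.3
```

```bash
python3 -c "
from h import *
look(7)"
```

```text
tilt [ 0.0003 -0.0009] [-0.0001  0.0005] shift px ((1.0941462950360261, 0.5400355339947289), 0.9437134263152448)
9.05 [0.5614 0.1289 0.0054] [-0.4  7.2 -1.3]
```

>>> play_rows(
  targets=[
    {"travel": [0,-0.01,0],"turn": [0,0,0],"fingers": 0.82},
  ],
)

```text
time: 9.13
tcp_pos: [0.5615, 0.1284, 0.0054]
eef_rot: [[-0.011, 1.0, 0.001], [1.0, 0.011, 0.004], [0.004, 0.001, -1.0]]
contact_force: [-0.3, 10.1, -1.2]
gripper_width: 0.182
grip_force: 4.9
```

>>> play_rows(
  targets=[
    {"travel": [0,-0.01,0],"turn": [0,0,0],"fingers": 0.82},
    {"travel": [0,-0.01,0],"turn": [0,0,0],"fingers": 0.82},
  ],
)

```text
time: 9.3
tcp_pos: [0.5615, 0.1275, 0.0054]
eef_rot: [[-0.011, 1.0, 0.001], [1.0, 0.011, 0.004], [0.004, 0.002, -1.0]]
contact_force: [-0.1, 8.6, -1.2]
gripper_width: 0.177
grip_force: 4.5
```

```bash
python3 -c "
from h import *
look(8)"
```

```text
tilt [ 0.0004 -0.0014] [0.0003 0.0003] shift px ((1.0405950083389683, 0.36663827803217686), 0.9177098648636429)
9.35 [0.5615 0.1275 0.0054] [ 0.2  8.9 -0.6]
```

>>> play_rows(
  targets=[
    {"travel": [0,0.2,0],"turn": [0,0,0],"fingers": 0.82},
    {"travel": [0,0.5,0.1],"turn": [0,0,0],"fingers": 0.82},
    {"travel": [0,0.8,0.5],"turn": [0,0,0],"fingers": 0.82},
    {"travel": [0,1,0.9],"turn": [0,0,0],"fingers": 0.82},
    {"travel": [0,1,1],"turn": [0,0,0],"fingers": 0.82},
    {"travel": [0,1,1],"turn": [0,0,0],"fingers": 0.82},
  ],
)

```text
time: 9.85
tcp_pos: [0.5627, 0.2277, 0.1097]
eef_rot: [[-0.011, 1.0, 0.006], [1.0, 0.011, 0.003], [0.003, 0.006, -1.0]]
contact_force: [-0.3, -0.1, -0.7]
gripper_width: 0.182
grip_force: 0.0
```

>>> play_rows(
  targets=[
    {"travel": [-0.4,0.8,1],"turn": [0,0,0],"fingers": 0.82},
    {"travel": [-0.4,0.8,1],"turn": [0,0,0],"fingers": 0.82},
    {"travel": [-0.4,0.8,1],"turn": [0,0,0],"fingers": 0.82},
    {"travel": [-0.4,0.8,1],"turn": [0,0,0],"fingers": 0.82},
  ],
)

```text
time: 10.18
tcp_pos: [0.5199, 0.3096, 0.2097]
eef_rot: [[-0.013, 1.0, 0.004], [1.0, 0.013, 0.005], [0.005, 0.004, -1.0]]
contact_force: [0.2, 1.8, 0.5]
gripper_width: 0.179
grip_force: 0.0
```

```bash
python3 - <<'E'
from h import *
np.set_printoptions(precision=4,suppress=True)
p,d=look(9);D=[d]+[snapshot("top")[1] for _ in range(7)]
print("mean tilt",np.mean([tilt(x)[0] for x in D],0),np.mean([tilt(x)[1] for x in D],0))
print(ends(p))
s,_=snapshot("side")
a=p[150:270,130:290][:,:,::-1];b=s[200:380,190:390][:,:,::-1]
cv2.imwrite("pics/c9.png",np.hstack([cv2.resize(a,(400,300)),cv2.resize(b,(400,360))[:300]]))
E
```

```text
tilt [-0.0006  0.    ] [0.0004 0.0015] shift px ((1.0825286475614462, 0.5517478269257374), 0.9753199771206075)
10.2333 [0.5203 0.3088 0.2089] [0.  0.6 0.2]
mean tilt [ 0.0003 -0.0004  0.0655] [-0.      0.0005  0.0003]
(array([0.5593, 0.1151]), array([ 0.5596, -0.0103]), ((230.5, 211.0), (18.0, 49.0), 90.0))
```

View pics/c9.png

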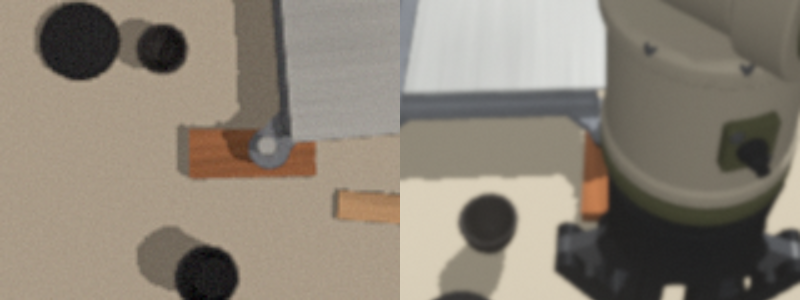

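The top crop shows the foot's bolt at crop (267,147), over the middle of the wedge's width (rows 128–177). The foot sits about 42 mm back from the thin end. The mean pan tilt is about 0.0005 rad, which is within noise. The push force had risen from 6 N to about 9–10 N, so the foot is loaded, and the hand is clear. I'm handing in.

```bash
python3 -c "
from rig import *
print(hand_in())"
```

```text
the job is handed in; nothing more can be done
None
```

The wedge is squarely under the short foot, the scale measures level (about 0.0005 rad of tilt), the hand is clear, and I handed the job in at about 10.7 s; whether it passed was not reported.

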